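Clamp a microplate with an L-slot latch

TASK

Clamp the microplate in its nest: push the clamp's black knob along the straight slot as far as it goes, so that the jaw drives the plate up to the end stop, then push the knob sideways around the corner to the very end of the short slot, so that it is locked. Only push the knob from outside with the fingers: do not take it between them or lift anything, do not touch the microplate, and leave the petri dish and the pin tin beside the fixture where they are. Finish with the hand clear.

Things in the scene. Friction and masses are not known exactly. Their poses are not given: they have to be found in the camera images.
- fixture: The fixed plate nest with its clamp: aluminium deck from x = -125 to +136 mm, y = -78 to +78 mm, top at z = 10 mm. Origin on the worktop. Own x: the way the clamp closes (roughly away from the robot); y: to its left; z up. The front end (x -125 to -25, y -62 to +62 mm) has a grey cover, top at z = 34 mm, with the L-shaped slot; the far end is the nest for the microplate
- knob_top (a point): Centre of the top of the black knob that is pushed: a round upright post of 19 mm diameter, from 3 mm to 41 mm above the cover (this point at z = 75 mm). It cannot turn, tilt or come out, stays where it is left, and takes about 3 to 6 N to move along the slot; along the long leg it carries the jaw with it
- carriage (a joint): Position of the clamp carriage with jaw and knob along the fixture's +x, in m: 0 = fully open, 0.055 = at the corner, fully closed (1 mm of play). The 110 mm wide jaw's face is then at fixture x = 39.5 mm, 26 mm high above the worktop. Starts at 0 to 0.015
- follower (a joint): Position of the knob sideways along the fixture's +y, in m: 0 = in the long leg, 0.035 = end of the short leg, locked (play of 1 mm). It can grow only with the carriage at the corner
- plate_center (a point): Centre (half-way up) of the clear microplate, 85 mm along x, 128 mm along y, 15 mm thick, 0.12 kg, lying loose on the nest's deck between low guides at fixture y = +-66.5 mm; it starts 9 to 19 mm short of the end stop, whose face is at fixture x = 128 mm, 24 mm high above the worktop
- dish_center (a point): Centre of a round petri dish, 60 mm diameter, 15 mm high, standing on the worktop to the left of the fixture; to be left alone
- tin_center (a point): Centre of a round white pin tin, 52 mm diameter, 23 mm high, standing on the worktop to the left of the fixture; to be left alone
- slot_corner (a point): Corner of the slot, centre line, on top of the cover (fixture x = -50, y = 0, z = 34 mm). The slot is 12 mm wide; the knob's 10 mm steel shank runs in it. The long leg comes straight from fixture x = -105 mm (open) to here along +x
- slot_end (a point): Where the shank's centre stands at the end of the short leg, on top of the cover: 35 mm from the corner towards the fixture's +y (fixture x = -50, y = +35, z = 34 mm)
Mind the look-alikes: they are no part of the job. Leave any pink look-alike of the part that bears plate_center alone.

How it is judged:
By the outcome, as a careful person would: the job done as asked, in the order asked, and still so for the second after the job is handed in, with the robot touching nothing.
It also fails if it takes over 48 s, if anything falls off the work surface, if the arm or the gripper's body presses on something with over 40 N, if the wrist force passes 120 N, or if a joint passes its speed limit or range.

ROBOT

A 6-joint arm with a two-finger parallel gripper is mounted at the origin on a cart in front of the work surface, level with it; the furniture and walls round the work are solid. World frame = base frame: x ahead of the robot, y to its left, z up, the work surface at z = 0. Lengths are in m, angles in degrees, forces in N, time in s.
With the tool pointing down it reaches from about 0.4 to 0.825 m from the base axis. Payload 7 kg.
Tool frame: the origin (TCP) lies on the centre line of the jaws, within the pads' length; the fingertips stand 14 mm ahead of it and the grasp point (between the pads) lies 5 mm behind it; z points along the fingers, y is the line along which they close (so a half turn about z gives the same grasp; the last joint's range is limited). The gripper opens to 88 mm and grips with 3 to 60 N. Pads are 19 mm wide; open, the fingers measure 130 mm over their backs; the gripper's body (78 mm by 193 mm) begins 47 mm behind the grasp point.
Start: joints at [87.668, 20.546, 0.682, 0, -70.136, -16.507], TCP at [0.218, 0.639, 0.241] pointing down, gripper open.
Joint ranges: [-176.03, 176.03], [-82.01, 121.73], [-58.28, 71.71], [-173.87, 95.51], [-174.79, -0.11], [-173.66, 173.66]. Speed limits (degrees/s): [136.94, 136.94, 172.46, 180, 180, 180].

INTERFACE

Orientations are given as [roll, pitch, yaw] about the fixed x, y, z axes, in that order (R = Rz(yaw) Ry(pitch) Rx(roll)).
In Python, from plant import r gives the robot as it stands.
- The arm moves only by the tool send_rows, never from a script. Its argument "steps" is a list of rows, each an object with "dp": the shift along the tool's x, y, z in mm, a list of three; "roll": the turn about the tool's z in rad; "jaw": the opening in per cent of the stroke, from 0 (shut) to 100 (fully open). In form: [{"dp": [tx, ty, tz], "roll": roll, "jaw": jaw}, ...]. A call has 1 to 5 rows; each row is the pose to reach, as a shift and turn from the pose commanded when the call began, along the tool's axes at that moment; what a row does not reach only later rows make up. A row lasts 1/8 s, in which the tool goes at most 62.5 mm and 10.7 degrees, less where a joint would pass 70% of its speed; a pose out of reach is approached as far as the arm can. A call with a gripper value outside its range is refused whole. The fingers move at their own pace and stop on an object; "newtons" is the grip in N (left out, the last holds). Time passes only in rows, so rows that repeat a pose let the fingers close. It gives the time, the measured TCP pose, the force, the opening and the grip force at its end, in the units of the state.
- r.get_state(): the state, without advancing time (a new reading comes with each control period).
- r.capture(name): name is "side" or "top"; returns a dict with "image" (384x512x3 uint8, blue, green, red), "K" (3x3 intrinsics, pixels), "dist" ([k1, k2, p1, p2, k3] as OpenCV has them; the pictures are not rectified), "rvec" (rotation vector, rad) and "tvec" (3), from world to camera coordinates, as OpenCV has them. Camera axes: x right, y down, z forward; pixel columns grow to the right and rows downward; lengths in m; the calibration is good to about 2 mm. A picture is of the moment at which its call begins. There is no depth.
- r.close_job(): hands the job in; it is judged then, once.
The state is a dict: "time_s": time; "joints": joint angles; "qd": joint speeds; "joint_torque": joint torques, N m; "tcp_pos": TCP position; "eef_rot": TCP orientation; "contact_force": force on the tool from outside, world axes, zero at the start; "moment": the same for the moment, N m; "gripper_width": finger opening in m; "gripper_force": force on a finger pad.
Only numpy, scipy, OpenCV 4.12 (cv2) and the standard library are available. Lean on these libraries where they do the work, as an engineer would, in place of code of your own. Each camera call takes 0.05 s, during which the arm holds its last target. There are 200 camera calls.

## Working session

There is one attempt and no reset: what is moved stays moved. The work goes in short steps, Python scripts to look and compute and a tool call to move; the robot and the scene stay as the last step left them, time stands still between calls to the robot, and variables do not carry over. Pictures are saved under pics/ and viewed, at most 10 in all, crops included, and the job is handed in when it is done.

Besides the shell and the picture viewer there is one more tool, called as a command line: name --argument value ..., lists and objects as JSON in quotes. send_rows: Moves the arm, as the interface text tells. Its arguments: {"type":"object","properties":{"steps":{"type":"array","items":{"type":"object","properties":{"dp":{"type":"array","items":{"type":"number"}},"roll":{"type":"number"},"jaw":{"type":"number"}}}},"newtons":{"type":"number"}},"required":["steps"]}

```bash
mkdir -p pics; python3 - <<'E'
from plant import r
import cv2
for n in("side","top"):
    c=r.capture(n); cv2.imwrite(f"pics/{n}0.png",c["image"]); print(n,c["K"],c["dist"],c["rvec"],c["tvec"])
print(r.get_state())
E
```

```text
side [[391.4819653    0.         252.30683184]
 [  0.         391.4819653  192.5646878 ]
 [  0.           0.           1.        ]] [-0.07230205  0.          0.          0.          0.        ] [ 1.92447631 -0.56833811  0.33512639] [-0.32666216  0.28584626  0.39813019]
top [[432.16474599   0.         256.86098932]
 [  0.         432.16474599 192.36866772]
 [  0.           0.           1.        ]] [-0.06864691  0.          0.          0.          0.        ] [ 2.11252807 -2.1578638   0.15554416] [0.29415814 0.54926197 0.8547868 ]
{'time_s': 0.1, 'joints': array([ 8.76658574e+01,  2.05862342e+01,  6.39109650e-01, -1.69724767e-02,
       -7.01358751e+01, -1.65062047e+01]), 'qd': array([-0.04892382, -0.10174895,  0.18947035,  0.02770691, -0.01519115,
       -0.07746406]), 'joint_torque': array([-1.51593900e-03, -5.84161305e+01,  2.93755174e+01,  7.01574057e+00,
        1.02307118e-02, -5.73067268e-05]), 'tcp_pos': array([0.2178808 , 0.63842957, 0.2397318 ]), 'eef_rot': array([ 1.79915887e+02, -8.28524657e-03, -1.88461199e+01]), 'contact_force': array([-0.18916612,  0.15895682, -0.30607824]), 'moment': array([-0.03249245,  0.03277687,  0.00447376]), 'gripper_force': 0.0, 'gripper_width': 0.08783919832373648}
```

View pics/top0.png

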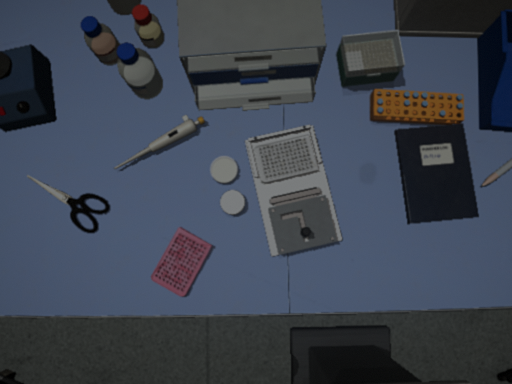

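View pics/side0.png

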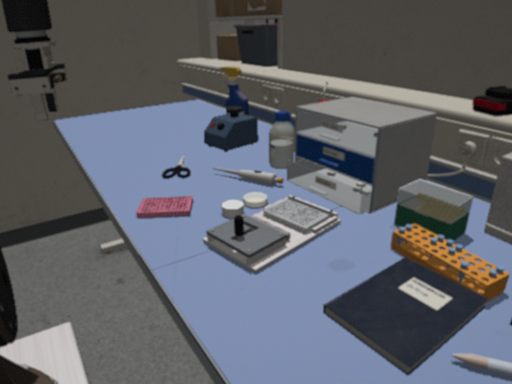

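The top view shows the fixture around (293,190): knob near (306,232), cover slot going up to (303,212) and left to (283,216), dish and tin at (224,170) and (233,203). The side view agrees, with the knob at (239,225). Next I'll enlarge the fixture.

```bash
python3 - <<'E'
import cv2
i=cv2.imread("pics/top0.png")[115:265,200:350]
j=cv2.resize(i,None,fx=4,fy=4,interpolation=cv2.INTER_CUBIC)
i=cv2.imread("pics/side0.png")[180:270,190:350]
k=cv2.resize(i,None,fx=4,fy=4,interpolation=cv2.INTER_CUBIC)
cv2.imwrite("pics/topc.png",cv2.convertScaleAbs(j,alpha=1.5)); cv2.imwrite("pics/sidec.png",cv2.convertScaleAbs(k,alpha=1.5))
E
```

```text
(no output)
```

View pics/topc.png

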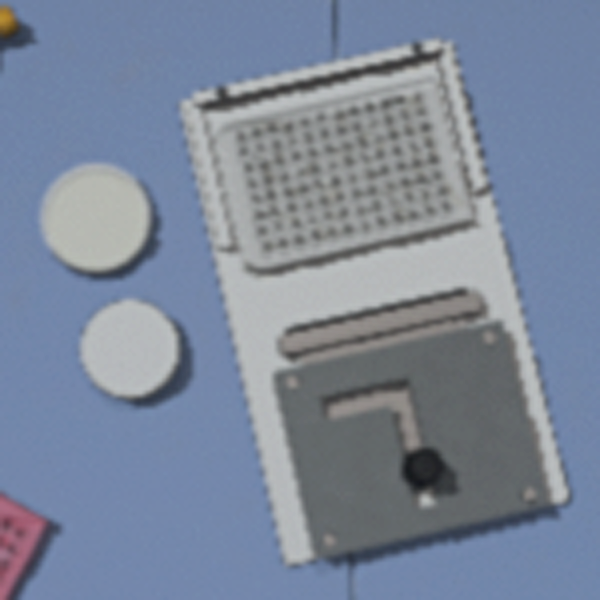

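View pics/sidec.png

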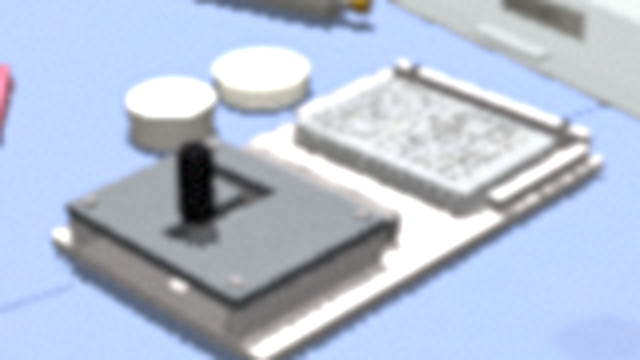

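The crops show the deck corners at top-crop (183,102), (450,40), (565,500) and (288,563), the cover's back corners at (277,374) and (502,322), and the knob top at (423,466). In the side crop the knob top is at (196,150).

```bash
cat > h.py <<'E'
import numpy as np,cv2
from scipy.optimize import least_squares
def cam(c): return [np.array(c[k],float) for k in("K","dist","rvec","tvec")]
def ray(c,p,z):
    K,d,rv,t=cam(c); R=cv2.Rodrigues(rv)[0]
    q=cv2.undistortPoints(np.array([[p]],float),K,d)[0,0]
    v=R.T@np.array([*q,1]); o=-R.T@t.ravel(); return o+v*(z-o[2])/v[2]
def proj(c,P):
    K,d,rv,t=cam(c); return cv2.projectPoints(np.array(P,float).reshape(-1,3),rv,t,K,d)[0][:,0]
T=lambda u,v:(200+(u+.5)/4-.5,115+(v+.5)/4-.5)
S=lambda u,v:(190+(u+.5)/4-.5,180+(v+.5)/4-.5)
E
python3 - <<'E'
from h import *
from plant import r
a=r.capture("top");b=r.capture("side")
pt=[((-125,78,10),T(288,563)),((-125,-78,10),T(567,500)),((136,78,10),T(183,102)),((136,-78,10),T(450,40)),((-25,62,34),T(277,374)),((-25,-62,34),T(502,322)),((-125,62,34),T(316,558))]
W=np.array([ray(a,p,m[2]/1e3) for m,p in pt]);M=np.array([m for m,_ in pt])/1e3
def f(x):
    c,s=np.cos(x[2]),np.sin(x[2]); return (W[:,:2]-x[:2]-M[:,:2]@np.array([[c,s],[-s,c]])).ravel()
o=least_squares(f,[.5,0,0]);x=o.x;print(x[:2],np.degrees(x[2]),(o.fun*1e3).round(1))
c,s=np.cos(x[2]),np.sin(x[2]);R=np.array([[c,-s],[s,c]])
k=ray(a,T(423,466),.075);print("knob",k,(R.T@(k[:2]-x[:2])*1e3).round(1),"side",ray(b,S(196,150),.075))
for n,p,z in(("dish",T(97,218),.015),("tin",T(131,348),.023),("slotend",T(328,407),.034)):
    q=ray(a,p,z);print(n,q[:2],(R.T@(q[:2]-x[:2])*1e3).round(1))
E
```

```text
[0.56133885 0.20417277] 11.560620436317494 [ 1.9 -1.3  0.6  2.3 -0.8 -2.1  0.1  2.  -1.3 -1.9 -1.3  0.6  0.7  0.4]
knob [0.47071663 0.18756819 0.075     ] [-92.1   1.9] side [0.47075639 0.18165577 0.075     ]
dish [0.61276351 0.35332068] [ 80.3 135.8]
tin [0.54003078 0.33510747] [  5.4 132.5]
slotend [0.50519953 0.23186568] [-49.5  38.4]
```

send_rows --steps '[{"dp": [35,37,0],"roll": -0.1,"jaw": 0},{"dp": [70,74,0],"roll": -0.2,"jaw": 0},{"dp": [105,111,0],"roll": -0.3,"jaw": 0},{"dp": [140,147,0],"roll": -0.42,"jaw": 0},{"dp": [176,184,0],"roll": -0.53,"jaw": 0}]'

```text
time_s: 0.82
tcp_pos: [0.3256, 0.4063, 0.2406]
eef_rot: [-180.0, -0.0, 11.8]
contact_force: [1.3, 0.1, 1.6]
gripper_width: 0.0432
gripper_force: 0.0
```

```bash
cat >> h.py <<'E'
def fx(x,y): # fixture mm -> world m
    t=np.radians(11.56); c,s=np.cos(t),np.sin(t)
    return np.array([.5613+(c*x-s*y)/1e3,.2040+(s*x+c*y)/1e3])
def inv(w):
    t=np.radians(11.56); c,s=np.cos(t),np.sin(t); d=(np.array(w)-[.5613,.2040])*1e3
    return np.array([c*d[0]+s*d[1],-s*d[0]+c*d[1]])
def go(r,x,y,z):
    from scipy.spatial.transform import Rotation as Ro
    s=r.get_state(); R=Ro.from_euler("xyz",s["eef_rot"],degrees=True).as_matrix()
    print("dp",(R.T@(np.array([*fx(x,y),z/1e3])-s["tcp_pos"])*1e3).round(1),"rpy",s["eef_rot"],"fix",inv(s["tcp_pos"][:2]),s["tcp_pos"],s["time_s"],s["contact_force"],s["gripper_width"])
E
python3 -c "
from h import *;from plant import r;go(r,-131,0,240)"
```

```text
dp [ 58.6 245.6   0.6] rpy [-1.79993649e+02 -5.30451967e-03  1.17607126e+01] fix [-190.4269019   245.40989291] [0.32555716 0.40627144 0.24058096] 0.825 [1.30055821 0.11463445 1.57468673] 0.04320392946233079
```

send_rows --steps '[{"dp": [12,49,0],"roll": 0,"jaw": 0},{"dp": [24,98,0],"roll": 0,"jaw": 0},{"dp": [36,147,0],"roll": 0,"jaw": 0},{"dp": [47,197,30],"roll": 0,"jaw": 0},{"dp": [58,246,60],"roll": 0,"jaw": 0}]'

```text
time_s: 1.45
tcp_pos: [0.4317, 0.177, 0.1804]
eef_rot: [-179.9, -0.1, 11.5]
contact_force: [0.9, 0.1, -0.2]
gripper_width: 0.0005
gripper_force: 0.0
```

send_rows --steps '[{"dp": [0,0,20],"roll": 0,"jaw": 0},{"dp": [0,0,50],"roll": 0,"jaw": 0},{"dp": [0,0,50],"roll": 0,"jaw": 0},{"dp": [0,0,50],"roll": 0,"jaw": 0}]'

```text
time_s: 1.95
tcp_pos: [0.4316, 0.1788, 0.1315]
eef_rot: [-180.0, -0.0, 11.6]
contact_force: [-0.1, 0.0, -0.1]
gripper_width: 0.0004
gripper_force: 0.0
```

```bash
python3 -c "
from h import *;from plant import r;go(r,-131,0,60)
c=r.capture('top');i=cv2.resize(c['image'][115:265,200:350],None,fx=4,fy=4,interpolation=cv2.INTER_CUBIC)
j=cv2.resize(r.capture('side')['image'][130:280,170:320],None,fx=4,fy=4,interpolation=cv2.INTER_CUBIC)
cv2.imwrite('pics/a1.png',cv2.resize(np.hstack([i,j]),(800,400)))"
```

```text
dp [ 1.1  1.3 71.5] rpy [-1.79995260e+02 -4.58144439e-02  1.15611172e+01] fix [-132.145776      1.32288551] [0.43156965 0.17881483 0.13148069] 1.95 [-0.14657425  0.04050943 -0.08100101] 0.0004033735124972302
```

View pics/a1.png

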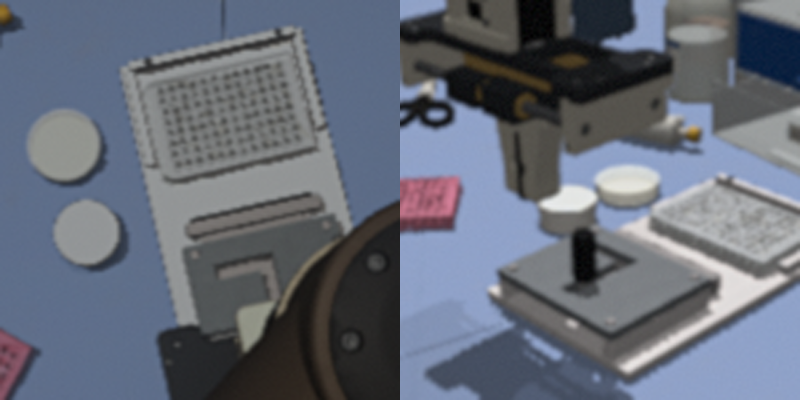

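The fingers are closed, above and behind the knob, which is still upright at about (583,255) in the side half. Next I descend and then push.

send_rows --steps '[{"dp": [1,1,25],"roll": 0,"jaw": 0},{"dp": [1,1,50],"roll": 0,"jaw": 0},{"dp": [1,1,71],"roll": 0,"jaw": 0},{"dp": [1,1,71],"roll": 0,"jaw": 0}]'

```text
time_s: 2.55
tcp_pos: [0.4319, 0.1775, 0.0593]
eef_rot: [180.0, 0.1, 11.5]
contact_force: [-0.2, 1.0, 0.4]
gripper_width: 0.0005
gripper_force: 0.0
```

send_rows --steps '[{"dp": [6,0,0],"roll": 0,"jaw": 0},{"dp": [12,0,0],"roll": 0,"jaw": 0},{"dp": [18,0,0],"roll": 0,"jaw": 0},{"dp": [22,0,0],"roll": 0,"jaw": 0},{"dp": [26,0,0],"roll": 0,"jaw": 0}]'

```text
time_s: 3.18
tcp_pos: [0.4578, 0.1828, 0.0596]
eef_rot: [-180.0, 0.0, 11.5]
contact_force: [-3.5, 1.6, 2.7]
gripper_width: 0.0004
gripper_force: 1.7
```

```bash
python3 -c "
from h import *;from plant import r;go(r,-50,0,60)"
```

```text
dp [55.7 -0.1 -0.4] rpy [-1.79996032e+02  2.52245413e-02  1.15131687e+01] fix [-1.05697424e+02 -3.16081421e-02] [0.45775294 0.1827879  0.05961155] 3.175 [-3.4935137   1.64513145  2.73506773] 0.000394657325099701
```

send_rows --steps '[{"dp": [5,0,0],"roll": 0,"jaw": 0},{"dp": [10,0,0],"roll": 0,"jaw": 0},{"dp": [15,0,0],"roll": 0,"jaw": 0},{"dp": [20,0,0],"roll": 0,"jaw": 0},{"dp": [25,0,0],"roll": 0,"jaw": 0}]'

```text
time_s: 3.8
tcp_pos: [0.4826, 0.1879, 0.0595]
eef_rot: [-180.0, -0.0, 11.5]
contact_force: [-3.4, 2.1, 1.9]
gripper_width: 0.0003
gripper_force: 1.7
```

send_rows --steps '[{"dp": [3,0,0],"roll": 0,"jaw": 0},{"dp": [6,0,0],"roll": 0,"jaw": 0},{"dp": [8,0,0],"roll": 0,"jaw": 0}]'

```text
time_s: 4.18
tcp_pos: [0.4901, 0.1893, 0.0595]
eef_rot: [180.0, 0.0, 11.5]
contact_force: [-3.8, 1.9, 2.8]
gripper_width: 0.0006
gripper_force: 2.0
```

```bash
python3 -c "
from h import *;from plant import r;go(r,-69,0,60)"
```

```text
dp [ 3.7 -0.1 -0.5] rpy [1.79994552e+02 1.59495619e-02 1.15218528e+01] fix [-72.68558567  -0.11353851] [0.49011157 0.18932301 0.05951082] 4.175 [-3.83850166  1.89978353  2.82908706] 0.0005939281300483055
```

send_rows --steps '[{"dp": [1,0,0],"roll": 0,"jaw": 0},{"dp": [2,0,0],"roll": 0,"jaw": 0},{"dp": [2,0,0],"roll": 0,"jaw": 0}]'

```text
time_s: 4.55
tcp_pos: [0.4921, 0.1898, 0.0595]
eef_rot: [180.0, -0.0, 11.5]
contact_force: [-3.1, 0.5, 1.5]
gripper_width: 0.0008
gripper_force: 1.6
```

send_rows --steps '[{"dp": [1,0,0],"roll": 0,"jaw": 0},{"dp": [1,0,0],"roll": 0,"jaw": 0}]'

```text
time_s: 4.8
tcp_pos: [0.4931, 0.19, 0.0595]
eef_rot: [180.0, -0.0, 11.5]
contact_force: [-3.2, 0.4, 1.4]
gripper_width: 0.0006
gripper_force: 1.7
```

send_rows --steps '[{"dp": [1,0,0],"roll": 0,"jaw": 0},{"dp": [1,0,0],"roll": 0,"jaw": 0}]'

```text
time_s: 5.05
tcp_pos: [0.4941, 0.1902, 0.0595]
eef_rot: [180.0, -0.0, 11.5]
contact_force: [-2.9, 1.6, 1.6]
gripper_width: 0.0002
gripper_force: 1.7
```

send_rows --steps '[{"dp": [1,0,0],"roll": 0,"jaw": 0},{"dp": [1,0,0],"roll": 0,"jaw": 0}]'

```text
time_s: 5.3
tcp_pos: [0.4951, 0.1904, 0.0596]
eef_rot: [180.0, -0.0, 11.5]
contact_force: [-3.2, 1.2, 2.1]
gripper_width: 0.0001
gripper_force: 1.7
```

send_rows --steps '[{"dp": [1,0,0],"roll": 0,"jaw": 0},{"dp": [1,0,0],"roll": 0,"jaw": 0}]'

```text
time_s: 5.55
tcp_pos: [0.4959, 0.1906, 0.0595]
eef_rot: [180.0, 0.0, 11.5]
contact_force: [-5.2, 1.3, 2.6]
gripper_width: 0.0006
gripper_force: 2.3
```

send_rows --steps '[{"dp": [1,0,0],"roll": 0,"jaw": 0},{"dp": [1,0,0],"roll": 0,"jaw": 0}]'

```text
time_s: 5.8
tcp_pos: [0.4961, 0.1905, 0.0594]
eef_rot: [180.0, 0.1, 11.5]
contact_force: [-8.5, 1.3, 4.5]
gripper_width: 0.0003
gripper_force: 3.9
```

send_rows --steps '[{"dp": [1,0,0],"roll": 0,"jaw": 0},{"dp": [2,0,0],"roll": 0,"jaw": 0},{"dp": [2,0,0],"roll": 0,"jaw": 0}]'

```text
time_s: 6.18
tcp_pos: [0.4965, 0.1904, 0.0592]
eef_rot: [180.0, 0.2, 11.5]
contact_force: [-14.5, 3.0, 10.4]
gripper_width: 0.0002
gripper_force: 7.6
```

send_rows --steps '[{"dp": [-10,0,0],"roll": 0,"jaw": 0},{"dp": [-22,0,0],"roll": 0,"jaw": 0},{"dp": [-22,0,-40],"roll": 0,"jaw": 0},{"dp": [-22,0,-40],"roll": 0,"jaw": 0}]'

```text
time_s: 6.68
tcp_pos: [0.4789, 0.188, 0.1023]
eef_rot: [-179.9, -0.3, 11.6]
contact_force: [0.1, 0.0, -0.3]
gripper_width: 0.0002
gripper_force: 0.0
```

```bash
python3 -c "
from h import *;from plant import r;go(r,-50,-48,100)
c=r.capture('top');i=cv2.resize(c['image'][115:265,200:350],None,fx=4,fy=4,interpolation=cv2.INTER_CUBIC)
j=cv2.resize(r.capture('side')['image'][130:280,170:320],None,fx=4,fy=4,interpolation=cv2.INTER_CUBIC)
cv2.imwrite('pics/a2.png',cv2.resize(np.hstack([i,j]),(800,400)))"
```

```text
dp [33.9 48.9  2.4] rpy [-179.86609111   -0.31742078   11.5787813 ] fix [-83.97009028   0.84933694] [0.47886301 0.18800501 0.10233485] 6.675 [ 0.08066916  0.01421764 -0.28741681] 0.00024535701879915264
```

View pics/a2.png

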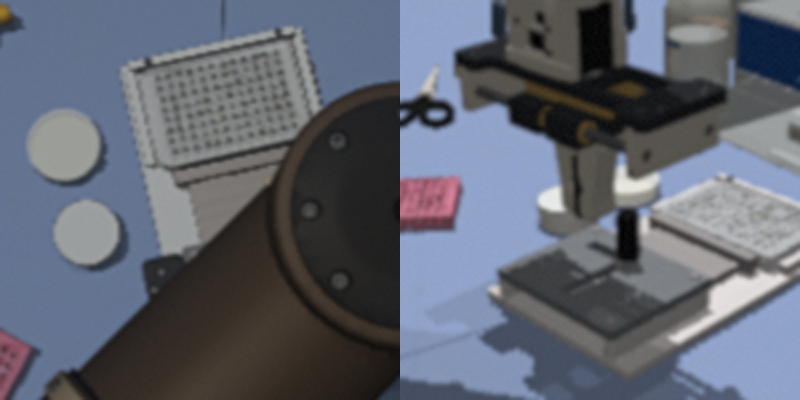

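The plate is now against the end stop with the jaw behind it, and the knob stands at the slot corner (side half, 628,235). Next I go round to its right side.

send_rows --steps '[{"dp": [0,25,0],"roll": 0,"jaw": 0},{"dp": [17,49,0],"roll": 0,"jaw": 0},{"dp": [34,49,0],"roll": 0,"jaw": 0},{"dp": [34,49,0],"roll": 0,"jaw": 0}]'

```text
time_s: 7.28
tcp_pos: [0.5213, 0.1458, 0.0987]
eef_rot: [180.0, 0.0, 11.5]
contact_force: [-1.1, 0.0, -0.5]
gripper_width: 0.0003
gripper_force: 0.0
```

send_rows --steps '[{"dp": [0,0,20],"roll": 0,"jaw": 0},{"dp": [0,0,41],"roll": 0,"jaw": 0},{"dp": [0,0,41],"roll": 0,"jaw": 0}]'

```text
time_s: 7.65
tcp_pos: [0.5189, 0.1453, 0.0569]
eef_rot: [179.9, 0.2, 11.5]
contact_force: [-0.2, 0.4, -0.3]
gripper_width: 0.0003
gripper_force: 0.0
```

```bash
python3 -c "
from h import *;from plant import r;go(r,-50,4.5,60)"
```

```text
dp [  3.3 -53.5  -3.2] rpy [179.92206045   0.21144462  11.53746282] fix [-53.33259667 -49.03384771] [0.51887532 0.14527325 0.05689628] 7.65 [-0.19566193  0.35542392 -0.30542361] 0.0002902490308654273
```

send_rows --steps '[{"dp": [3,-5,-3],"roll": 0,"jaw": 0},{"dp": [3,-10,-3],"roll": 0,"jaw": 0},{"dp": [3,-15,-3],"roll": 0,"jaw": 0},{"dp": [3,-20,-3],"roll": 0,"jaw": 0},{"dp": [3,-25,-3],"roll": 0,"jaw": 0}]'

```text
time_s: 8.28
tcp_pos: [0.5183, 0.1708, 0.0617]
eef_rot: [180.0, 0.0, 11.5]
contact_force: [1.7, -2.3, 0.8]
gripper_width: 0.0004
gripper_force: 1.6
```

send_rows --steps '[{"dp": [0,-5,0],"roll": 0,"jaw": 0},{"dp": [0,-10,0],"roll": 0,"jaw": 0},{"dp": [0,-14,0],"roll": 0,"jaw": 0},{"dp": [0,-18,0],"roll": 0,"jaw": 0}]'

```text
time_s: 8.78
tcp_pos: [0.5147, 0.1884, 0.0616]
eef_rot: [180.0, 0.0, 11.5]
contact_force: [-0.2, -3.4, 2.7]
gripper_width: 0.0005
gripper_force: 1.8
```

```bash
python3 -c "
from h import *;from plant import r;go(r,-50,4.5,60)"
```

```text
dp [ -1.3 -10.4   1.6] rpy [1.79992870e+02 6.66461283e-03 1.15243831e+01] fix [-48.72788045  -5.91244155] [0.51474536 0.18844272 0.06158785] 8.775 [-0.15632494 -3.43074813  2.7449857 ] 0.0005038989030821672
```

Contact is steady at about 3.4 N, so I keep going to the stop.

send_rows --steps '[{"dp": [0,-3,0],"roll": 0,"jaw": 0},{"dp": [0,-5,0],"roll": 0,"jaw": 0},{"dp": [0,-7,0],"roll": 0,"jaw": 0},{"dp": [0,-7,0],"roll": 0,"jaw": 0}]'

```text
time_s: 9.28
tcp_pos: [0.5134, 0.1953, 0.0615]
eef_rot: [-180.0, -0.0, 11.5]
contact_force: [0.9, -1.7, 1.8]
gripper_width: 0.0001
gripper_force: 1.1
```

send_rows --steps '[{"dp": [0,-1,0],"roll": 0,"jaw": 0},{"dp": [0,-2,0],"roll": 0,"jaw": 0},{"dp": [0,-2,0],"roll": 0,"jaw": 0}]'

```text
time_s: 9.65
tcp_pos: [0.513, 0.1972, 0.0615]
eef_rot: [-180.0, 0.0, 11.5]
contact_force: [-0.6, -3.6, 2.8]
gripper_width: 0.0003
gripper_force: 1.6
```

send_rows --steps '[{"dp": [0,-1,0],"roll": 0,"jaw": 0},{"dp": [0,-1,0],"roll": 0,"jaw": 0}]'

```text
time_s: 9.9
tcp_pos: [0.5128, 0.1981, 0.0616]
eef_rot: [-180.0, 0.0, 11.5]
contact_force: [-0.3, -2.7, 2.1]
gripper_width: 0.0004
gripper_force: 1.6
```

send_rows --steps '[{"dp": [0,-1,0],"roll": 0,"jaw": 0},{"dp": [0,-1,0],"roll": 0,"jaw": 0}]'

```text
time_s: 10.15
tcp_pos: [0.5126, 0.1991, 0.0615]
eef_rot: [-180.0, 0.0, 11.5]
contact_force: [-0.7, -3.1, 2.4]
gripper_width: 0.0003
gripper_force: 1.6
```

send_rows --steps '[{"dp": [0,-1,0],"roll": 0,"jaw": 0},{"dp": [0,-1,0],"roll": 0,"jaw": 0}]'

```text
time_s: 10.4
tcp_pos: [0.5124, 0.2001, 0.0615]
eef_rot: [-180.0, 0.0, 11.5]
contact_force: [-0.3, -2.8, 1.8]
gripper_width: 0.0005
gripper_force: 1.6
```

send_rows --steps '[{"dp": [0,-1,0],"roll": 0,"jaw": 0},{"dp": [0,-1,0],"roll": 0,"jaw": 0}]'

```text
time_s: 10.65
tcp_pos: [0.5122, 0.2011, 0.0615]
eef_rot: [-180.0, 0.0, 11.5]
contact_force: [0.9, -2.4, 2.6]
gripper_width: 0.0002
gripper_force: 1.6
```

send_rows --steps '[{"dp": [0,-1,0],"roll": 0,"jaw": 0},{"dp": [0,-1,0],"roll": 0,"jaw": 0}]'

```text
time_s: 10.9
tcp_pos: [0.512, 0.2021, 0.0615]
eef_rot: [-180.0, 0.0, 11.5]
contact_force: [-0.1, -3.4, 1.9]
gripper_width: 0.0002
gripper_force: 1.6
```

send_rows --steps '[{"dp": [0,-1,0],"roll": 0,"jaw": 0},{"dp": [0,-1,0],"roll": 0,"jaw": 0}]'

```text
time_s: 11.15
tcp_pos: [0.5118, 0.2031, 0.0616]
eef_rot: [-180.0, 0.0, 11.5]
contact_force: [-0.2, -3.3, 2.2]
gripper_width: 0.0005
gripper_force: 1.6
```

send_rows --steps '[{"dp": [0,-1,0],"roll": 0,"jaw": 0},{"dp": [0,-2,0],"roll": 0,"jaw": 0},{"dp": [0,-2,0],"roll": 0,"jaw": 0}]'

```text
time_s: 11.52
tcp_pos: [0.5114, 0.2049, 0.0616]
eef_rot: [180.0, 0.0, 11.5]
contact_force: [-0.3, -4.6, 2.8]
gripper_width: 0.0004
gripper_force: 2.4
```

send_rows --steps '[{"dp": [0,-1,0],"roll": 0,"jaw": 0},{"dp": [0,-2,0],"roll": 0,"jaw": 0},{"dp": [0,-2,0],"roll": 0,"jaw": 0}]'

```text
time_s: 11.9
tcp_pos: [0.5111, 0.2054, 0.0616]
eef_rot: [179.9, 0.1, 11.5]
contact_force: [3.6, -12.1, 3.1]
gripper_width: 0.0005
gripper_force: 6.2
```

send_rows --steps '[{"dp": [0,-1,0],"roll": 0,"jaw": 0},{"dp": [0,-2,0],"roll": 0,"jaw": 0},{"dp": [0,-2,0],"roll": 0,"jaw": 0}]'

```text
time_s: 12.28
tcp_pos: [0.5109, 0.2058, 0.0616]
eef_rot: [179.8, 0.1, 11.5]
contact_force: [8.8, -18.8, 4.5]
gripper_width: 0.0006
gripper_force: 10.4
```

It has stalled at the end stop, so I back off, lift and clear the view.

send_rows --steps '[{"dp": [0,8,0],"roll": 0,"jaw": 0},{"dp": [0,25,0],"roll": 0,"jaw": 0},{"dp": [0,25,-50],"roll": 0,"jaw": 0},{"dp": [0,25,-110],"roll": 0,"jaw": 0},{"dp": [0,25,-150],"roll": 0,"jaw": 0}]'

```text
time_s: 12.9
tcp_pos: [0.5164, 0.1847, 0.2145]
eef_rot: [-179.9, -0.2, 11.5]
contact_force: [0.8, 0.7, 0.3]
gripper_width: 0.0005
gripper_force: 0.0
```

send_rows --steps '[{"dp": [0,55,0],"roll": 0,"jaw": 0},{"dp": [0,110,0],"roll": 0,"jaw": 0},{"dp": [0,165,0],"roll": 0,"jaw": 0},{"dp": [0,220,0],"roll": 0,"jaw": 0},{"dp": [0,220,0],"roll": 0,"jaw": 0}]'

```text
time_s: 13.52
tcp_pos: [0.5598, -0.0344, 0.2113]
eef_rot: [-180.0, -0.0, 11.3]
contact_force: [-0.4, 0.7, 0.6]
gripper_width: 0.0005
gripper_force: 0.0
```

```bash
python3 -c "
from h import *;from plant import r;go(r,-50,4.5,60)
c=r.capture('top');i=cv2.resize(c['image'][115:265,200:350],None,fx=4,fy=4,interpolation=cv2.INTER_CUBIC)
cv2.imwrite('pics/a3.png',cv2.convertScaleAbs(i,alpha=1.5))
print('expected locked knob px in crop',(proj(c,[*fx(-50,35),.075])[0]-[200,115])*4)"
```

```text
dp [  -1.9 -237.8  151.3] rpy [-1.79983504e+02 -7.45209049e-03  1.12869204e+01] fix [ -49.27504161 -233.30037238] [ 0.55977648 -0.03444239  0.21128073] 13.525 [-0.44592112  0.65040684  0.60932072] 0.00045982955940868136
expected locked knob px in crop [337.35749014 396.88642321]
```

View pics/a3.png

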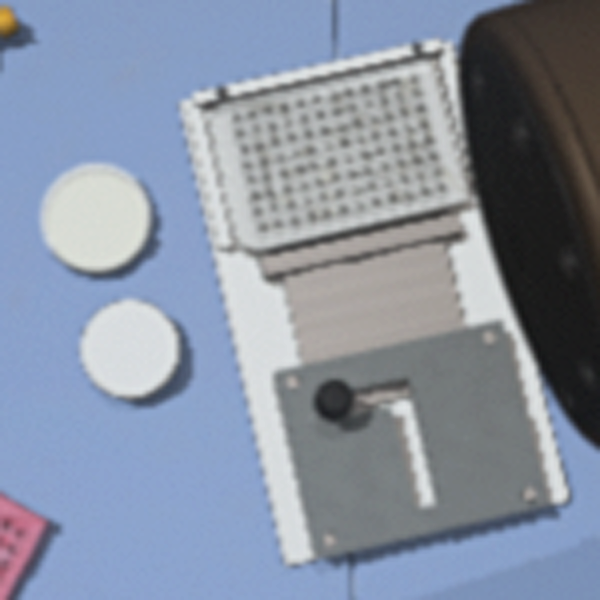

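The knob is at (334,400), within a few crop pixels (about 2 mm) of the expected locked position (337,397). The plate is against the end stop, the dish and tin have not moved, and the hand is clear.

```bash
python3 -c "
from plant import r;print(r.close_job())"
```

```text
the job is handed in; nothing more can be done
None
```

The microplate is clamped against the end stop and the knob is at the end of the short slot (locked). The dish and tin were not moved, the hand is clear, and the job was handed in at about 13.6 s.

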